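# Start three bench timers in order

## Robot

A 6-joint arm with a two-finger parallel gripper is mounted at the origin on a cart in front of the work surface, level with it; the furniture and walls round the work are solid. World frame = base frame: x ahead of the robot, y to its left, z up, the work surface at z = 0. Lengths are in m, angles in degrees, forces in N, time in s.
With the tool pointing down it reaches from about 0.35 to 0.925 m from the base axis. Payload 6.4 kg.
Tool frame: the origin (TCP) lies midway between the tips of the shut fingers; the grasp point (between the pads) lies 19 mm behind it; z points along the fingers, y is the line along which they close (so a half turn about z gives the same grasp; the last joint's range is limited). The gripper opens to 94 mm and grips with 3 to 60 N. Pads are 16 mm wide; open, the fingers measure 119 mm over their backs; the gripper's body (75 mm by 177 mm) begins 78 mm behind the grasp point.
Start: joints at [-81.079, 14.043, 89.255, -0, 76.702, -9.975], TCP at [0.211, -0.615, 0.205] pointing down, gripper open.
Joint ranges: [-179.41, 179.41], [-58.25, 129.5], [7.25, 145.43], [-54.29, 234.29], [11.92, 165.04], [-157.13, 157.13]. Speed limits (degrees/s): [147.25, 147.25, 180, 180, 180, 180].

## Interface

Orientations are given as [roll, pitch, yaw] about the fixed x, y, z axes, in that order (R = Rz(yaw) Ry(pitch) Rx(roll)).
In Python, from workcell import manip gives the robot as it stands. The module is installed in compiled form; this text tells all that it offers.
- The arm moves only by the tool step_arm, never from a script. Its arguments are lists of equal length, an entry for each row: "travel": the shift along the tool's x, y, z in units of 50 mm (1.0 is 50 mm), a list of three; "rot": the turn, a rotation vector about the tool's x, y, z in units of 5 degrees (1.0 is 5 degrees), a list of three. In form: {"travel": [[tx, ty, tz], ...], "rot": [[rx, ry, rz], ...]}. A call has exactly 5 rows; each row is the pose to reach, as a shift and turn from the pose commanded when the call began, along the tool's axes at that moment; what a row does not reach only later rows make up. A row lasts 1/8 s, in which the tool goes at most 62.5 mm and 10.7 degrees, less where a joint would pass 70% of its speed; a pose out of reach is approached as far as the arm can. A call with a gripper value outside its range is refused whole. "hand" is the gripper's target within -1 to 1 (fully open at 1, half-way at 0, shut at -1), set as the call begins (left out, the last holds). The fingers move at their own pace and stop on an object; "force" is the grip in N (left out, the last holds). Time passes only in rows, so rows that repeat a pose let the fingers close, or fill a call up. It gives the time, the measured TCP pose, the force, the opening and the grip force at its end, in the units of the state.
- manip.observe(): the state, without advancing time (a new reading comes with each control period).
- manip.get_image(name): name is "scene" or "top" or "wrist"; returns a dict with "pixels" (420x560x3 uint8, red, green, blue), "z_map" (420x560 float32, m along the optical axis (not along the pixel's ray), 0 where there is no reading), "K" (3x3 intrinsics, pixels), "dist" ([k1, k2, p1, p2, k3] as OpenCV has them; the pictures are not rectified), "rvec" (rotation vector, rad) and "tvec" (3), from world to camera coordinates, as OpenCV has them; the wrist camera has in their place "T_tool_cam" (4x4, takes a point from camera to tool coordinates, whose origin is the TCP and whose axes are the flange's). Camera axes: x right, y down, z forward; pixel columns grow to the right and rows downward; lengths in m; the calibration is good to about 2 mm. A picture is of the moment at which its call begins: read the wrist's pose just before it.
- manip.sign_off(): hands the job in; it is judged then, once.
The state is a dict: "time_s": time; "joint_positions": joint angles; "joint_velocities": joint speeds; "joint_efforts": joint torques, N m; "ee_pos": TCP position; "eef_rot": TCP orientation; "ft_force": force on the tool from outside, world axes, zero at the start; "ft_torque": the same for the moment, N m; "finger_gap": opening from 0.0 (shut) to 1.0 (fully open); "gripper_force": force on a finger pad.
Only numpy, scipy, OpenCV 4.12 (cv2) and the standard library are available. Lean on these libraries where they do the work, as an engineer would, in place of code of your own. Each camera call takes 0.05 s, during which the arm holds its last target. There are 200 camera calls.

## Task

Start the timers for a three-step stain: with the fingertips, lightly press the key of the timer with the large round key, then of the one with the long bar key, then of the one with the cross-shaped key, each all the way down, where it stays. Leave the timer with the small round key unstarted, do not lift or shove any timer out of its place, and leave the other things on the worktop where they are.

Things in the scene. Friction and masses are not known exactly. Their poses are not given: they have to be found in the camera images.
- round_timer: the timer with one large round key, 38 mm across: a loose white box 92 x 76 x 30 mm of about 0.4 kg on rubber feet, with one black key and a dark display window on its top; told from the other timers by the key's shape and size only. Origin at the centre of its underside, x from the key towards the display, z up; the key's centre lies 14 mm from the box's centre towards -x
- round_key_top (a point): centre of the top face of that timer's key (one large round key, 38 mm across); 50 mm above the worktop while the key is up; moves down with the key
- round_key (a joint): how far that key is pressed, m: 0 up (20 mm proud of the box), 0.010 fully down (10 mm proud), where a springy stop then gives up to 9 mm more under 5 to 15 N and rises again when let go; pressing that stop solid is too hard. It slides straight down against about 2.5 N of friction, has no spring and stays where it is left
- bar_timer: the timer with one long bar-shaped key, 62 mm by 20 mm: a loose white box 92 x 76 x 30 mm of about 0.4 kg on rubber feet, with one black key and a dark display window on its top; told from the other timers by the key's shape and size only. Origin at the centre of its underside, x from the key towards the display, z up; the key's centre lies 14 mm from the box's centre towards -x
- bar_key_top (a point): centre of the top face of that timer's key (one long bar-shaped key, 62 mm by 20 mm); 50 mm above the worktop while the key is up; moves down with the key
- bar_key (a joint): how far that key is pressed, m: 0 up (20 mm proud of the box), 0.010 fully down (10 mm proud), where a springy stop then gives up to 9 mm more under 5 to 15 N and rises again when let go; pressing that stop solid is too hard. It slides straight down against about 2.5 N of friction, has no spring and stays where it is left
- cross_timer: the timer with one plus-shaped (cross) key, 44 mm across, arms 16 mm wide: a loose white box 92 x 76 x 30 mm of about 0.4 kg on rubber feet, with one black key and a dark display window on its top; told from the other timers by the key's shape and size only. Origin at the centre of its underside, x from the key towards the display, z up; the key's centre lies 14 mm from the box's centre towards -x
- cross_key_top (a point): centre of the top face of that timer's key (one plus-shaped (cross) key, 44 mm across, arms 16 mm wide); 50 mm above the worktop while the key is up; moves down with the key
- cross_key (a joint): how far that key is pressed, m: 0 up (20 mm proud of the box), 0.010 fully down (10 mm proud), where a springy stop then gives up to 9 mm more under 5 to 15 N and rises again when let go; pressing that stop solid is too hard. It slides straight down against about 2.5 N of friction, has no spring and stays where it is left
- small_timer: the timer with one small round key, 20 mm across: a loose white box 92 x 76 x 30 mm of about 0.4 kg on rubber feet, with one black key and a dark display window on its top; told from the other timers by the key's shape and size only. Origin at the centre of its underside, x from the key towards the display, z up; the key's centre lies 14 mm from the box's centre towards -x
- small_key_top (a point): centre of the top face of that timer's key (one small round key, 20 mm across); 50 mm above the worktop while the key is up; moves down with the key
- small_key (a joint): how far that key is pressed, m: 0 up (20 mm proud of the box), 0.010 fully down (10 mm proud), where a springy stop then gives up to 9 mm more under 5 to 15 N and rises again when let go; pressing that stop solid is too hard. It slides straight down against about 2.5 N of friction, has no spring and stays where it is left
- cup_a: bystander, to be left alone: sample cup with a white lid, 39 mm across, 48 mm high; origin at the centre of its underside
- cup_b: bystander, to be left alone: sample cup with a white lid, 39 mm across, 48 mm high; origin at the centre of its underside
- beaker: bystander, to be left alone: clear beaker, 72 mm across, 90 mm high; origin at the centre of its underside
- carton: bystander, to be left alone: small plain carton, 52 x 77 x 42 mm; origin at the centre of its underside
- slide_pack: bystander, to be left alone: pack of glass slides lying flat, 25 x 75 x 8 mm; origin at the centre of its underside
- wash_bottle: bystander, to be left alone: squat square bottle with a white cap, 57 mm wide, 71 mm high; origin at the centre of its underside

How it is judged:
By the outcome, as a careful person would: the job done as asked, in the order asked, and still so for the second after the job is handed in, with the robot touching nothing.
It also fails if it takes over 45 s, if anything falls off the work surface, if the arm or the gripper's body presses on something with over 40 N, if the wrist force passes 120 N, or if a joint passes its speed limit or range.

## Working session

There is one attempt and no reset: what is moved stays moved. The work goes in short steps, Python scripts to look and compute and a tool call to move; the robot and the scene stay as the last step left them, time stands still between calls to the robot, and variables do not carry over. Pictures are saved under pics/ and viewed, at most 10 in all, crops included, and the job is handed in when it is done.

Besides the shell and the picture viewer there is one more tool, called after "Request:" as name(argument=value, ...), one argument or row to a line, values as JSON. step_arm: Moves the arm, as the interface text tells. Its arguments: {"type":"object","properties":{"travel":{"type":"array","items":{"type":"array","items":{"type":"number"}}},"rot":{"type":"array","items":{"type":"array","items":{"type":"number"}}},"hand":{"type":"number"},"force":{"type":"number"}},"required":["travel","rot"]}

```bash
mkdir -p pics; cat > h.py <<'E'
import numpy as np, cv2
from workcell import manip
def cast(im,uv,z):
    uv=np.array(uv,float).reshape(-1,1,2)
    n=cv2.undistortPoints(uv,im["K"],np.array(im["dist"])).reshape(-1,2)
    R=cv2.Rodrigues(np.array(im["rvec"],float))[0]; t=np.array(im["tvec"],float).reshape(3)
    c=-R.T@t; d=np.c_[n,np.ones(len(n))]@R
    return c+d*((z-c[2])/d[:,2])[:,None]
E
python3 - <<'E'
from h import *
for n in("top","scene"):
    im=manip.get_image(n); cv2.imwrite(f"pics/{n}0.png",im["pixels"][:,:,::-1])
    np.savez(n+".npz",**{k:np.array(im[k]) for k in im})
    R=cv2.Rodrigues(np.array(im["rvec"],float))[0]; print(n,-R.T@np.array(im["tvec"]).reshape(3))
print(manip.observe())
E
```

```text
top [ 0.38276479 -0.07071985  1.04822663]
scene [0.04450187 0.62781888 0.83996503]
{'time_s': 0.1, 'joint_positions': array([-8.10797159e+01,  1.40777657e+01,  8.93160156e+01, -2.39289221e-04,
        7.67025980e+01, -9.97566618e+00]), 'joint_velocities': array([-0.04713629, -0.0616888 , -0.14293527, -0.02827881,  0.05152319,
        0.00386976]), 'joint_efforts': array([-1.48396480e-04, -4.16915882e+01, -3.15525055e+01,  6.86162570e-02,
        3.09740589e-02, -5.50911295e-05]), 'ee_pos': array([ 0.21041888, -0.61443906,  0.20449975]), 'eef_rot': array([-1.79905038e+02, -1.64664946e-02,  1.88959919e+01]), 'ft_force': array([-0.07932802,  0.42959609,  0.65959617]), 'ft_torque': array([-0.03845494, -0.00110179,  0.0154004 ]), 'gripper_force': 0.0, 'finger_gap': 1.0000164489014167}
```

View pics/top0.png

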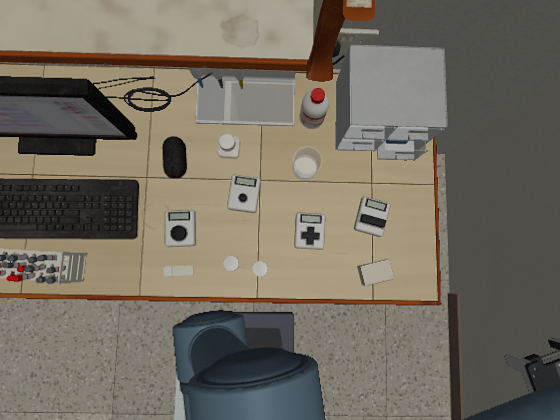

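View pics/scene0.png

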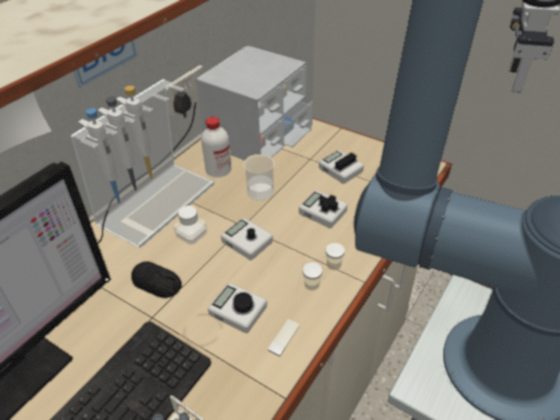

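The top view shows the large round key near (179,233), the small round key at (243,197), the cross at (310,235) and the bar at (373,219). The cups are at (231,263) and (260,268), the slide pack at (178,271) and the carton at (376,272).

```bash
python3 - <<'E'
from h import *
im=dict(np.load("top.npz")); g=im["pixels"].max(2)
m=(g<60).astype(np.uint8)
n,l,s,c=cv2.connectedComponentsWithStats(m)
for nm,p in dict(round=(179,233),bar=(373,219),cross=(310,235),small=(243,197)).items():
    for i in range(1,n):
        if s[i,4]>15 and np.hypot(*(c[i]-p))<25:
            ys,xs=np.where(l==i); P=cast(im,np.c_[xs,ys],.05)[:,:2]; r=cv2.minAreaRect((P*1000).astype(np.float32))
            zc=im["z_map"][int(c[i][1]),int(c[i][0])]
            print(nm,c[i].round(1),P.mean(0).round(4),np.round(r[0],1),np.round(r[1],1),round(r[2]),"h",round(1.048-float(zc),3))
for nm,p,z in[("cupa",(231,263),.048),("cupb",(260,268),.048),("beaker",(306,162),.09),("wash",(228,142),.071),("carton",(376,272),.042),("cabinet corner",(337,148),.2)]:
    print(nm,cast(im,[p],z).round(3))
E
```

```text
round [185.2 217.3] [0.4888 0.1428] [493.2 148.3] [17.6 29.7] 1 h 0.032
round [178.2 232.8] [0.45   0.1582] [449.4 157.5] [34.7 37.2] 1 h 0.056
bar [372.5 220.3] [ 0.492  -0.3272] [ 491.9 -327.3] [63.2 21.1] 76 h 0.038
cross [310. 235.] [ 0.4515 -0.1693] [ 451.5 -169.3] [37.  37.4] 41 h 0.044
small [242.4 197.2] [0.543  0.0022] [542.3   2.1] [17.8 17.6] 1 h 0.038
cupa [[0.378 0.025 0.048]]
cupb [[ 0.367 -0.047  0.048]]
beaker [[ 0.628 -0.154  0.09 ]]
wash [[0.679 0.041 0.071]]
carton [[ 0.363 -0.337  0.042]]
cabinet corner [[ 0.633 -0.212  0.2  ]]
```

Key sizes and heights match what was given. I'll close the hand, turn it in line with the bar (yaw -14), and go round towards the first key.

Request:
step_arm(
  travel=[
    [0.8,-0.45,0],
    [2,-1.1,0],
    [3.2,-1.8,0],
    [4.4,-2.5,0],
    [5.2,-2.9,0],
  ],
  rot=[
    [0,0,1.4],
    [0,0,2.8],
    [0,0,4.2],
    [0,0,5.6],
    [0,0,6.6],
  ],
  hand=-1,
  force=10,
)

```text
time_s: 0.72
ee_pos: [0.4091, -0.393, 0.2051]
eef_rot: [-180.0, 0.0, -14.3]
ft_force: [0.5, -0.9, -0.3]
finger_gap: 0.505
gripper_force: 0.0
```

```bash
cat >> h.py <<'E'
from scipy.spatial.transform import Rotation as Ro
def go(p,yaw=-14):
    s=manip.observe(); R=Ro.from_euler("xyz",s["eef_rot"],degrees=True); T=Ro.from_euler("xyz",[180,0,yaw],degrees=True)
    print("pos",s["ee_pos"].round(4),s["eef_rot"].round(1),"t",round(s["time_s"],2),"F",s["ft_force"].round(2))
    print("travel",(R.inv().apply(np.array(p)-s["ee_pos"])/.05).round(3),"rot",((R.inv()*T).as_rotvec(degrees=True)/5).round(2))
E
python3 -c "
from h import *
go([.43,.158,.2])"
```

```text
pos [ 0.4091 -0.393   0.2051] [-180.     0.   -14.3] t 0.72 F [ 0.55 -0.92 -0.34]
travel [ -2.317 -10.782   0.107] rot [-0.    0.   -0.06]
```

Request:
step_arm(
  travel=[
    [-0.2,-1,0],
    [-0.5,-2.2,0],
    [-0.75,-3.4,0],
    [-1,-4.6,0],
    [-1.3,-5.8,0],
  ],
  rot=[
    [0,0,0],
    [0,0,0],
    [0,0,0],
    [0,0,0],
    [0,0,0],
  ],
)

```text
time_s: 1.35
ee_pos: [0.4154, -0.0959, 0.2052]
eef_rot: [-180.0, 0.0, -14.1]
ft_force: [0.9, 0.4, -0.1]
finger_gap: 0.009
gripper_force: 0.0
```

Request:
step_arm(
  travel=[
    [-0.25,-1.2,0],
    [-0.5,-2.4,0],
    [-0.75,-3.5,0],
    [-1,-4.5,0],
    [-1,-5,0],
  ],
  rot=[
    [0,0,0],
    [0,0,0],
    [0,0,0],
    [0,0,0],
    [0,0,0],
  ],
)

```text
time_s: 1.98
ee_pos: [0.4275, 0.1592, 0.2051]
eef_rot: [180.0, 0.0, -13.9]
ft_force: [-0.0, -1.1, 0.2]
finger_gap: 0.004
gripper_force: 0.0
```

```bash
cat >> h.py <<'E'
def wrist():
    s=manip.observe(); im=manip.get_image("wrist")
    W=np.eye(4); W[:3,:3]=Ro.from_euler("xyz",s["eef_rot"],degrees=True).as_matrix(); W[:3,3]=s["ee_pos"]
    C=np.linalg.inv(W@np.array(im["T_tool_cam"])); im["rvec"]=cv2.Rodrigues(C[:3,:3])[0]; im["tvec"]=C[:3,3]
    return im
def dark(im,near,z=.05):
    n,l,s,c=cv2.connectedComponentsWithStats((im["pixels"].max(2)<60).astype(np.uint8))
    for i in range(1,n):
        if s[i,4]<150: continue
        ys,xs=np.where(l==i); P=cast(im,np.c_[xs,ys],z)[:,:2]; r=cv2.minAreaRect((P*1000).astype(np.float32))
        if np.hypot(*(P.mean(0)-near))<.07: print(c[i].round(1),s[i],"mean",P.mean(0).round(4),"rect",np.round(r[0],1),np.round(r[1],1),round(r[2]))
E
python3 -c "
from h import *
im=wrist(); cv2.imwrite('pics/w1.png',im['pixels'][:,:,::-1]); dark(im,[.45,.158]); print(np.array(im['T_tool_cam']).round(3))
go([.45,.158,.07])"
```

```text
[[-0.001 -0.971 -0.24   0.07 ]
 [ 1.    -0.001 -0.001 -0.   ]
 [ 0.    -0.24   0.971 -0.178]
 [ 0.     0.     0.     1.   ]]
pos [0.4281 0.1603 0.2052] [-179.9    0.   -13.9] t 2.02 F [-0.2  -0.19 -0.6 ]
travel [ 0.438 -0.056  2.704] rot [-0.02  0.01  0.02]
```

View pics/w1.png

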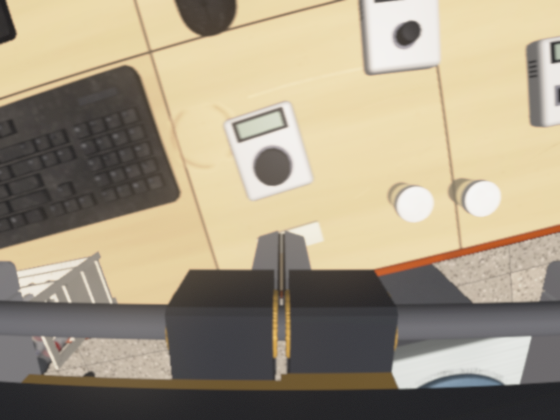

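The wrist view shows the large round key at (273,166), the small key at (408,34) and the cups at (414,203) and (480,198). The key looks brighter here, so I'll raise the threshold.

```bash
sed -i 's/max(2)<60/max(2)<95/' h.py; python3 -c "
from h import *
im=wrist(); print(im['pixels'][166,273],cast(im,[(273,166)],.05)); dark(im,[.45,.158])"
```

```text
[102  94  88] [[0.45535626 0.16243588 0.05      ]]
```

Request:
step_arm(
  travel=[
    [0.48,-0.12,0.5],
    [0.48,-0.12,1.3],
    [0.48,-0.12,2.1],
    [0.48,-0.12,2.7],
    [0.48,-0.12,2.8],
  ],
  rot=[
    [0,0,0],
    [0,0,0],
    [0,0,0],
    [0,0,0],
    [0,0,0],
  ],
)

```text
time_s: 2.7
ee_pos: [0.4511, 0.1556, 0.0633]
eef_rot: [179.9, 0.3, -14.2]
ft_force: [-0.9, 0.5, -0.5]
finger_gap: 0.003
gripper_force: 0.0
```

Request:
step_arm(
  travel=[
    [0,0,0.1],
    [0,0,0.2],
    [0,0,0.3],
    [0,0,0.37],
    [0,0,0.44],
  ],
  rot=[
    [0,0,0],
    [0,0,0],
    [0,0,0],
    [0,0,0],
    [0,0,0],
  ],
)

```text
time_s: 3.32
ee_pos: [0.4536, 0.1568, 0.0438]
eef_rot: [-180.0, -0.1, -14.1]
ft_force: [-0.1, -0.8, 2.6]
finger_gap: 0.003
gripper_force: 1.2
```

Friction reads 2.6 N, so the key is sliding. I'll press on gently into the stop.

Request:
step_arm(
  travel=[
    [0,0,0.04],
    [0,0,0.08],
    [0,0,0.11],
    [0,0,0.14],
    [0,0,0.14],
  ],
  rot=[
    [0,0,0],
    [0,0,0],
    [0,0,0],
    [0,0,0],
    [0,0,0],
  ],
)

```text
time_s: 3.95
ee_pos: [0.4537, 0.1568, 0.0372]
eef_rot: [-180.0, -0.0, -14.1]
ft_force: [-1.0, -0.2, 7.0]
finger_gap: 0.0
gripper_force: 3.8
```

Request:
step_arm(
  travel=[
    [0,0,-0.5],
    [0,0,-1.5],
    [0,0,-2.5],
    [0.3,1,-3.2],
    [0.6,2.1,-3.3],
  ],
  rot=[
    [0,0,0],
    [0,0,0],
    [0,0,0],
    [0,0,0],
    [0,0,0],
  ],
)

```text
time_s: 4.58
ee_pos: [0.4577, 0.0469, 0.2041]
eef_rot: [-180.0, -0.3, -14.0]
ft_force: [0.5, 0.6, -0.2]
finger_gap: 0.009
gripper_force: 0.0
```

Request:
step_arm(
  travel=[
    [0.3,1.2,0],
    [0.6,2.4,0],
    [0.9,3.6,0],
    [1.2,4.8,0],
    [1.5,5.8,0],
  ],
  rot=[
    [0,0,0],
    [0,0,0],
    [0,0,0],
    [0,0,0],
    [0,0,0],
  ],
)

```text
time_s: 5.2
ee_pos: [0.4578, -0.2537, 0.2007]
eef_rot: [-179.9, 0.1, -14.2]
ft_force: [0.6, 0.1, 1.0]
finger_gap: 0.005
gripper_force: 0.0
```

Request:
step_arm(
  travel=[
    [0.15,0.8,0],
    [0.35,1.4,0],
    [0.35,1.4,0],
    [0.35,1.4,0],
    [0.35,1.4,0],
  ],
  rot=[
    [0,0,0],
    [0,0,0],
    [0,0,0],
    [0,0,0],
    [0,0,0],
  ],
)

```text
time_s: 5.82
ee_pos: [0.4586, -0.3227, 0.2013]
eef_rot: [-180.0, 0.0, -14.0]
ft_force: [-0.2, 0.0, 0.2]
finger_gap: 0.007
gripper_force: 0.0
```

```bash
sed -i 's/max(2)<95/max(2)<115/' h.py; python3 -c "
from h import *
im=wrist(); cv2.imwrite('pics/w2.png',im['pixels'][:,:,::-1]); dark(im,[.492,-.327])
go([.492,-.327,.065])
s=manip.get_image('scene');t=manip.get_image('top')
a=cv2.resize(s['pixels'][270:340,190:290],None,fx=4,fy=4);b=cv2.resize(t['pixels'][195:265,140:240],None,fx=4,fy=4)
cv2.imwrite('pics/r.png',np.hstack([a,b])[:,:,::-1])"
```

```text
[279.9 154.5] [ 250  144   61   21 1219] mean [ 0.4956 -0.3304] rect [ 496.  -330.6] [58.9 19.4] 76
pos [ 0.4587 -0.3229  0.2014] [-180.    0.  -14.] t 5.88 F [0.22 0.57 0.06]
travel [ 0.668 -0.08   2.728] rot [-0.    0.   -0.01]
```

View pics/w2.png

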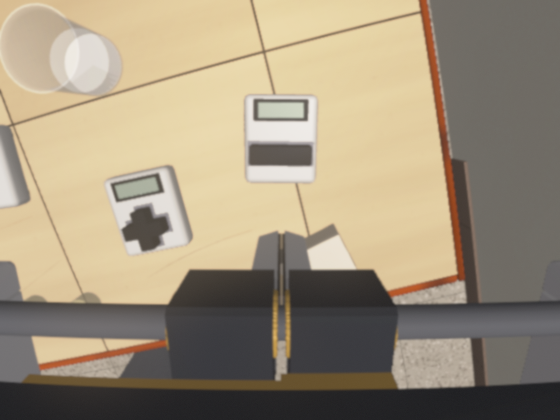

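View pics/r.png

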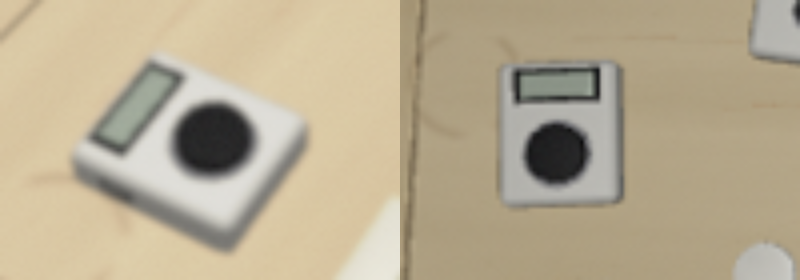

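The crops show the round key now low on its box, with the timer unmoved. The wrist view has the bar at (280,154), level with the fingers, and the cross at (147,228). Next I'll press the bar.

Request:
step_arm(
  travel=[
    [0.71,-0.05,0.5],
    [0.71,-0.05,1.3],
    [0.71,-0.05,2.1],
    [0.71,-0.05,2.7],
    [0.71,-0.05,2.77],
  ],
  rot=[
    [0,0,0],
    [0,0,0],
    [0,0,0],
    [0,0,0],
    [0,0,0],
  ],
)

```text
time_s: 6.6
ee_pos: [0.4923, -0.3285, 0.0606]
eef_rot: [-179.9, 0.2, -14.1]
ft_force: [0.4, -0.6, 1.2]
finger_gap: 0.004
gripper_force: 0.0
```

Request:
step_arm(
  travel=[
    [0,0,0.1],
    [0,0,0.2],
    [0,0,0.28],
    [0,0,0.34],
    [0,0,0.4],
  ],
  rot=[
    [0,0,0],
    [0,0,0],
    [0,0,0],
    [0,0,0],
    [0,0,0],
  ],
)

```text
time_s: 7.22
ee_pos: [0.4941, -0.3308, 0.0435]
eef_rot: [180.0, -0.1, -14.1]
ft_force: [1.4, -0.5, 2.9]
finger_gap: 0.003
gripper_force: 1.2
```

Request:
step_arm(
  travel=[
    [0,0,0.04],
    [0,0,0.08],
    [0,0,0.11],
    [0,0,0.14],
    [0,0,0.14],
  ],
  rot=[
    [0,0,0],
    [0,0,0],
    [0,0,0],
    [0,0,0],
    [0,0,0],
  ],
)

```text
time_s: 7.85
ee_pos: [0.4941, -0.3308, 0.037]
eef_rot: [180.0, -0.1, -14.1]
ft_force: [0.1, 0.9, 8.1]
finger_gap: 0.006
gripper_force: 4.0
```

Request:
step_arm(
  travel=[
    [0,0,-0.5],
    [0,0,-1.5],
    [0,0,-2.5],
    [-0.7,-0.9,-3.2],
    [-1.4,-1.8,-3.3],
  ],
  rot=[
    [0,0,0],
    [0,0,0],
    [0,0,0],
    [0,0,0],
    [0,0,0],
  ],
)

```text
time_s: 8.48
ee_pos: [0.4477, -0.2258, 0.2031]
eef_rot: [179.9, -0.2, -14.2]
ft_force: [-0.5, -0.5, 0.7]
finger_gap: 0.006
gripper_force: 0.0
```

Request:
step_arm(
  travel=[
    [-0.6,-0.8,0],
    [-0.8,-1.1,0],
    [-0.8,-1.1,0],
    [-0.8,-1.1,0],
    [-0.8,-1.1,0],
  ],
  rot=[
    [0,0,0],
    [0,0,0],
    [0,0,0],
    [0,0,0],
    [0,0,0],
  ],
)

```text
time_s: 9.1
ee_pos: [0.4226, -0.1639, 0.2008]
eef_rot: [-180.0, 0.0, -14.2]
ft_force: [0.1, 0.2, 0.4]
finger_gap: 0.01
gripper_force: 0.0
```

```bash
python3 -c "
from h import *
im=wrist(); dark(im,[.4515,-.1693])
go([.453,-.170,.062])
s=manip.get_image('scene');t=manip.get_image('top')
a=cv2.resize(s['pixels'][140:240,270:400],None,fx=3,fy=3);b=cv2.resize(t['pixels'][170:270,280:410],None,fx=3,fy=3)
cv2.imwrite('pics/b.png',np.hstack([a,b])[:,:,::-1])"
```

```text
[270.5 115.5] [244 102  55  29 209] mean [ 0.4977 -0.1721] rect [ 497.  -172.7] [49.9 18.2] 88
[280.1 159.6] [ 258  138   45   45 1119] mean [ 0.4546 -0.1706] rect [ 454.2 -170.6] [38.  38.5] 43
pos [ 0.4225 -0.1637  0.2008] [-180.     0.   -14.2] t 9.15 F [-0.05  0.13  0.68]
travel [ 0.623 -0.027  2.776] rot [-0.    0.01 -0.03]
```

View pics/b.png

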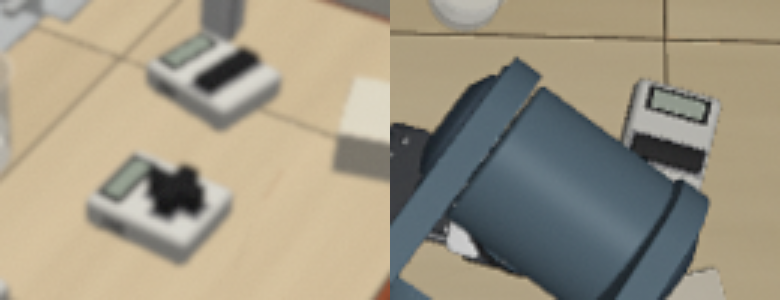

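The scene crop (left) shows the bar key down and the cross key still up. Next I'll press the cross.

Request:
step_arm(
  travel=[
    [0.63,-0.02,0.5],
    [0.63,-0.02,1.3],
    [0.63,-0.02,2.1],
    [0.63,-0.02,2.7],
    [0.63,-0.02,2.77],
  ],
  rot=[
    [0,0,0],
    [0,0,0],
    [0,0,0],
    [0,0,0],
    [0,0,0],
  ],
)

```text
time_s: 9.88
ee_pos: [0.4515, -0.1687, 0.0603]
eef_rot: [-179.9, 0.3, -14.1]
ft_force: [0.1, 0.6, 0.1]
finger_gap: 0.004
gripper_force: 0.0
```

Request:
step_arm(
  travel=[
    [0,0,0.1],
    [0,0,0.2],
    [0,0,0.28],
    [0,0,0.34],
    [0,0,0.4],
  ],
  rot=[
    [0,0,0],
    [0,0,0],
    [0,0,0],
    [0,0,0],
    [0,0,0],
  ],
)

```text
time_s: 10.5
ee_pos: [0.4537, -0.17, 0.0429]
eef_rot: [180.0, -0.1, -14.1]
ft_force: [0.3, 0.2, 2.0]
finger_gap: 0.008
gripper_force: 1.2
```

Request:
step_arm(
  travel=[
    [0,0,0.04],
    [0,0,0.08],
    [0,0,0.11],
    [0,0,0.14],
    [0,0,0.14],
  ],
  rot=[
    [0,0,0],
    [0,0,0],
    [0,0,0],
    [0,0,0],
    [0,0,0],
  ],
)

```text
time_s: 11.12
ee_pos: [0.4537, -0.17, 0.0364]
eef_rot: [180.0, -0.1, -14.1]
ft_force: [-0.3, 0.3, 7.9]
finger_gap: 0.006
gripper_force: 4.3
```

Request:
step_arm(
  travel=[
    [0,0,-0.5],
    [0,0,-1.5],
    [0,0,-2.5],
    [0,0,-3.3],
    [0,0,-3.5],
  ],
  rot=[
    [0,0,0],
    [0,0,0],
    [0,0,0],
    [0,0,0],
    [0,0,0],
  ],
)

```text
time_s: 11.75
ee_pos: [0.4538, -0.17, 0.2125]
eef_rot: [179.9, -0.2, -14.1]
ft_force: [0.5, -0.1, -0.7]
finger_gap: 0.005
gripper_force: 0.0
```

Request:
step_arm(
  travel=[
    [-0.3,0.8,0],
    [-0.7,2,0],
    [-1,3.2,0],
    [-1.2,4,0],
    [-1.2,4,0],
  ],
  rot=[
    [0,0,0],
    [0,0,0],
    [0,0,0],
    [0,0,0],
    [0,0,0],
  ],
)

```text
time_s: 12.38
ee_pos: [0.3442, -0.3497, 0.2081]
eef_rot: [-179.8, 0.2, -14.4]
ft_force: [0.3, 0.5, -0.0]
finger_gap: 0.005
gripper_force: 0.0
```

```bash
python3 -c "
from h import *
s=manip.get_image('scene')
cv2.imwrite('pics/f.png',cv2.resize(s['pixels'][130:350,170:410],None,fx=2.5,fy=2.5)[:,:,::-1])"
```

```text
(no output)
```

View pics/f.png

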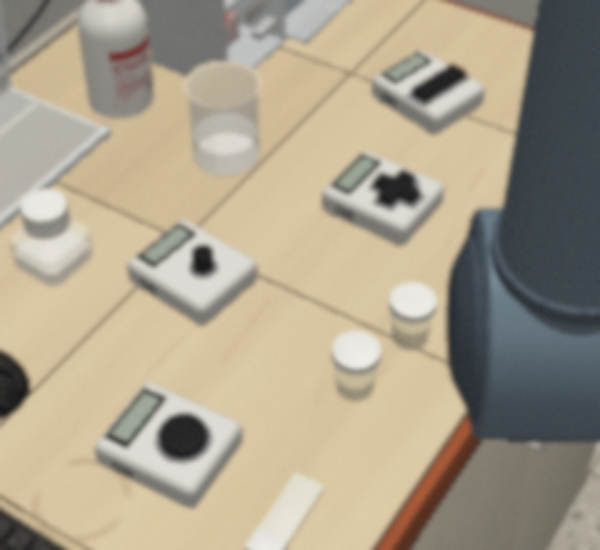

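The round key (183,437), bar (440,84) and cross (397,187) are all down. The small key (203,260) is still up, and everything else is in place.

```bash
python3 -c "
from h import *
print(manip.sign_off())"
```

```text
the job is handed in; nothing more can be done
None
```

I pressed the large round, long bar and cross keys fully down in that order, left the small-key timer unstarted and nothing else visibly moved, and handed the job in at about 12.5 s; no verdict came back.

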